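# Zero the grinder and back it off five clicks

## Robot

A 7-joint arm with a two-finger parallel gripper is mounted at the origin on a cart in front of the work surface, level with it; the furniture and walls round the work are solid. World frame = base frame: x ahead of the robot, y to its left, z up, the work surface at z = 0. Lengths are in m, angles in rad, forces in N, time in s.
With the tool pointing down it reaches from about 0.35 to 0.9 m from the base axis. Payload 19.9 kg.
Tool frame: the origin (TCP) lies where the fingers leave the gripper's body, on its centre line; the fingertips stand 97 mm ahead of it and the grasp point (between the pads) lies 78 mm ahead of it; z points along the fingers, y is the line along which they close (so a half turn about z gives the same grasp; the last joint's range is limited). The gripper opens to 94 mm and grips with 3 to 60 N. Pads are 16 mm wide; open, the fingers measure 119 mm over their backs; the gripper's body (75 mm by 177 mm) begins 78 mm behind the grasp point.
Start: joints at [-1.226, 0.417, -0.01, 1.614, 0.005, 1.111, -0.053], TCP at [0.235, 0.579, 0.303] pointing down, gripper open.
Joint ranges: [-2.81, 2.81], [-0.39, 2.02], [-1.27, 1.25], [0.06, 2.57], [-1.19, 4.33], [0.19, 2], [-2.82, 2.82]. Speed limits (rad/s): [1.89, 1.89, 2.39, 2.39, 3.01, 3.01, 3.01].

## Interface

Orientations are given as a unit quaternion [x, y, z, w].
In Python, from workcell import bot gives the robot as it stands.
- The arm moves only by the tool drive_tool, never from a script. Its argument "moves" is a list of rows, each a list of 7 numbers: the shift along the tool's x, y, z in units of 25 mm (1.0 is 25 mm), then the turn, a rotation vector about the tool's x, y, z in units of 6 degrees (1.0 is 6 degrees), then the finger opening in mm, from 0 to 94. A call has 1 to 8 rows; each row is the pose to reach, as a shift and turn from the pose commanded when the call began, along the tool's axes at that moment; what a row does not reach only later rows make up. A row lasts 1/10 s, in which the tool goes at most 50 mm and 8.59 degrees, less where a joint would pass 70% of its speed; a pose out of reach is approached as far as the arm can. A call with a gripper value outside its range is refused whole. The fingers move at their own pace and stop on an object; "newtons" is the grip in N (left out, the last holds). Time passes only in rows, so rows that repeat a pose let the fingers close. It gives the time, the measured TCP pose, the force, the opening and the grip force at its end, in the units of the state.
- bot.observe(): the state, without advancing time (a new reading comes with each control period).
- bot.get_image(name): name is "side" or "top"; returns a dict with "frame" (384x512x3 uint8, red, green, blue), "fovy" (degrees; the focal length in pixels is half the picture's height over the tangent of half this angle, whatever the lens; pixels are square), "cx", "cy" (the principal point, pixels), "k1" (the pictures are not rectified: a ray, as slopes to the right and down, at radius r is drawn at 1 + k1 r^2 times it, then the intrinsics apply), "R" (3x3) and "t" (3): a world point X has camera coordinates R X + t. Camera axes: x right, y down, z forward; pixel columns grow to the right and rows downward; lengths in m; the calibration is good to about 2 mm. A picture is of the moment at which its call begins. There is no depth.
- bot.finish_job(): hands the job in; it is judged then, once.
The state is a dict: "t": time; "qpos": joint angles; "joint_vel": joint speeds; "joint_torque": joint torques, N m; "eef_pos": TCP position; "ee_rot": TCP orientation; "ft_force": force on the tool from outside, world axes, zero at the start; "ft_torque": the same for the moment, N m; "gripper_width": finger opening in m; "gripper_force": force on a finger pad.
Only numpy, scipy, OpenCV 4.12 (cv2) and the standard library are available. Lean on these libraries where they do the work, as an engineer would, in place of code of your own. Each camera call takes 0.05 s, during which the arm holds its last target. There are 200 camera calls.

## Task

Set the grind on the low counter grinder: push the ring's lever anticlockwise (seen from above) until it comes up against its stop at the fine end, then push it back clockwise exactly five clicks and leave it resting in that click. Leave the things standing round the grinder where they are.

Things in the scene. Friction and masses are not known exactly. Their poses are not given: they have to be found in the camera images.
- low_grinder: Low grey counter grinder, hopper lifted off, screwed down (it does not move); not the tall grinder at the side. Foot 150x130 mm, 14 mm thick; round housing 116 mm across; a short spout at its -x side, at 29 to 51 mm height, reaches 80 mm from the axis. Origin: on the ring's axis at worktop level, z up.
- ring_top (a point): Centre of the adjusting ring's top, 77 mm above the worktop: aluminium, knurled, 120 mm across, from 63 mm up; burr cone in its middle up to 87 mm. Pushing the knob takes 5 to 8 N to leave a click, then less and less to the crest half a click on; there the ring snaps ahead by itself into the next click. At an end stop the resistance climbs steeply above 11 N.
- grind_ring (a joint): Turn of the ring in rad: 0 when the lever points along the grinder's -x, growing clockwise seen from above (coarser). Evenly spaced unmarked spring clicks all along, a hard stop at each end; where the stops lie and how wide a click is must be felt. At the fine stop the ring also sits in a click. In a click it has about 3 mm of play either way at the knob. Let go, it stays there.
- lever_knob (a point): Centre of the top face of the upright black knob on the ring's lever. Knob: cylinder 14 mm across, 64 to 106 mm above the worktop, centre 85 mm from the axis; a 9 mm bar at 70 mm height joins it to the ring. The point turns with the ring; here clicks are over 18 mm apart. Outside the ring nothing within 110 mm of the axis is higher than 62 mm.
- grinder_brush: Bystander, leave alone: grinder brush lying flat, wooden handle, dark bristle, 46x150x20; sizes in mm; loose near the grinder. Origin: centre of its underside.
- tamper: Bystander, leave alone: tamper, wooden handle on a round metal foot, 58 across, 83 high; sizes in mm; loose near the grinder. Origin: centre of its underside.
- espresso_cup_1: Bystander, leave alone: green espresso cup with handle, 63x88x49; sizes in mm; loose near the grinder. Origin: centre of its underside.
- shot_glass: Bystander, leave alone: clear shot glass, 47 across, 58 high; sizes in mm; loose near the grinder. Origin: centre of its underside.
- portafilter: Bystander, leave alone: portafilter lying flat, 203x95x52; sizes in mm; loose near the grinder. Origin: centre of its underside.
- small_pitcher: Bystander, leave alone: small metal pitcher, 67x60x76; sizes in mm; loose near the grinder. Origin: centre of its underside.

How it is judged:
By the outcome, as a careful person would: the job done as asked, in the order asked, and still so for the second after the job is handed in, with the robot touching nothing.
It also fails if it takes over 72 s, if anything falls off the work surface, if the arm or the gripper's body presses on something with over 40 N, if the wrist force passes 120 N, or if a joint passes its speed limit or range.

## Working session

There is one attempt and no reset: what is moved stays moved. The work goes in short steps, Python scripts to look and compute and a tool call to move; the robot and the scene stay as the last step left them, time stands still between calls to the robot, and variables do not carry over. Pictures are saved under pics/ and viewed, at most 10 in all, crops included, and the job is handed in when it is done.

Besides the shell and the picture viewer there is one more tool, called after ">>>" as a command line: name --pt "numbers of a row" for each row, then --argument value for the rest. drive_tool: Moves the arm, as the interface text tells. Its arguments: {"type":"object","properties":{"moves":{"type":"array"},"newtons":{"type":"number"}},"required":["moves"]}

```bash
mkdir -p pics; cat > h.py <<'E'
from workcell import bot
import numpy as np, cv2
def save(n,f):
    d=bot.get_image(n); cv2.imwrite(f,cv2.resize(d["frame"][:,:,::-1],(800,600),interpolation=cv2.INTER_CUBIC)); return d
def ray(d,u,v):
    f=192/np.tan(np.radians(d["fovy"])/2); p=np.array([(u-d["cx"])/f,(v-d["cy"])/f]); s=p.copy()
    for _ in range(20): s=p/(1+d["k1"]*(s@s))
    R=np.array(d["R"]); return -R.T@np.array(d["t"]), R.T@np.array([*s,1])
def atz(d,u,v,z):
    c,r=ray(d,u,v); return c+r*(z-c[2])/r[2]
def proj(d,X):
    f=192/np.tan(np.radians(d["fovy"])/2); c=np.array(d["R"])@X+d["t"]; s=c[:2]/c[2]; s=s*(1+d["k1"]*(s@s)); return s*f+[d["cx"],d["cy"]]
E
python3 - <<'E'
from h import *
for n in("top","side"):
    d=save(n,f"pics/{n}0.png"); print(n,d["fovy"],d["k1"],-np.array(d["R"]).T@d["t"])
o=bot.observe(); print(o["t"],o["eef_pos"],o["ee_rot"],o["ft_force"])
E
```

```text
top 46.38182738882247 -0.12438434200268958 [0.23343965 0.05222001 1.29460404]
side 46.283886826404775 -0.1526145142898998 [ 0.3595621  -1.11424233  0.52337762]
0.1 [0.23509548 0.57884919 0.30209109] [ 1.91703005e-01  9.81452836e-01 -5.29803529e-04 -9.00717627e-05] [-0.11224075 -0.79987958  0.19838731]
```

View pics/top0.png

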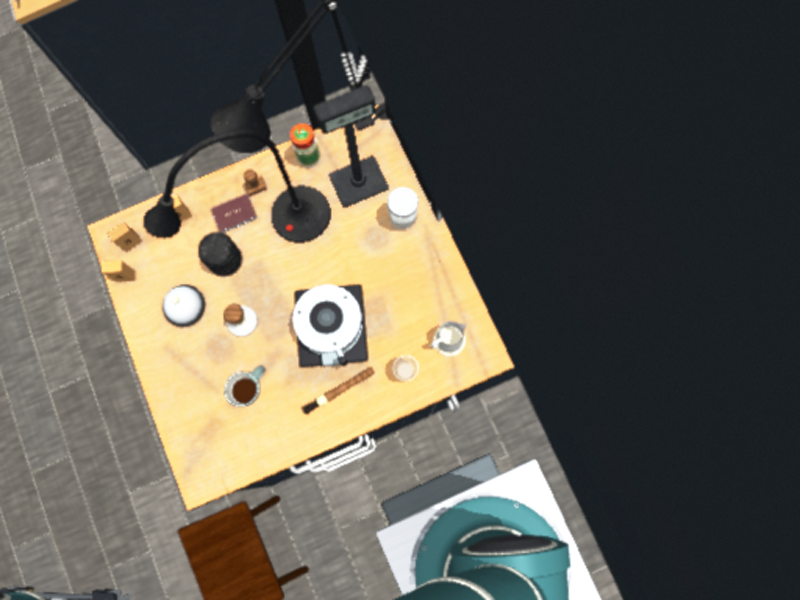

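View pics/side0.png

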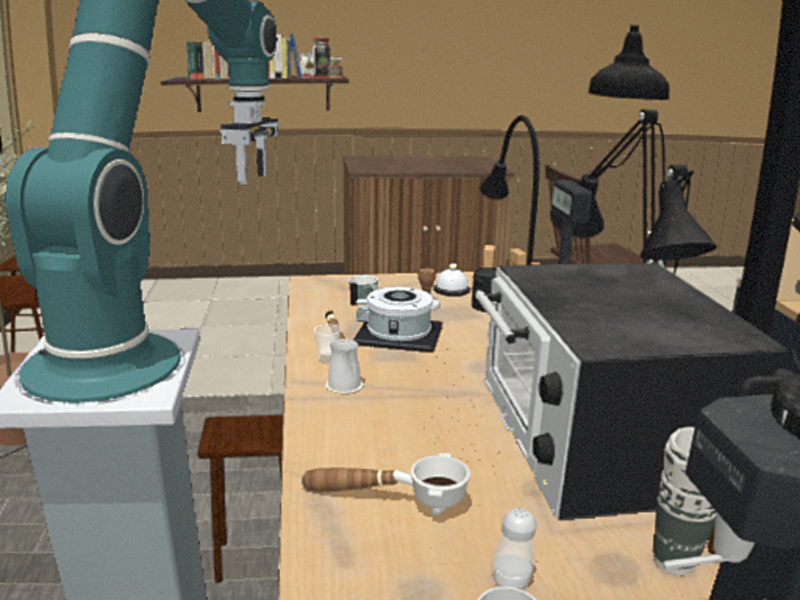

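Top: the ring is centred near (327,319) in the 800-wide picture, with the spout at about (332,357) and the brush below it. The cup, tamper, glass and pitcher stand around it. The knob isn't clear, so I'll enlarge.

```bash
python3 - <<'E'
from h import *
t=bot.get_image("top"); s=bot.get_image("side")
a=cv2.resize(t["frame"][165:250,165:260],None,fx=6,fy=6,interpolation=cv2.INTER_CUBIC)
b=cv2.resize(s["frame"][165:235,210:305],None,fx=6,fy=6,interpolation=cv2.INTER_CUBIC)
cv2.imwrite("pics/ta.png",a[:,:,::-1]);cv2.imwrite("pics/sa.png",b[:,:,::-1])
k=.64
for n,u,v,z in[("ring",327,319,.077),("burr",326,317,.087),("spout",332,357,.05),("foot",295,290,.014),("foot",361,285,.014),("foot",367,360,.014),("foot",302,366,.014),("brush",303,411,.02),("brush",373,371,.02),("glass",404,368,.05),("pitch",449,338,.07),("cup",244,388,.049),("tamper",233,314,.083),("lamp",301,213,.02)]: print(n,atz(t,u*k,v*k,z).round(3))
E
```

```text
ring [0.524 0.085 0.077]
burr [0.526 0.085 0.087]
spout [0.463 0.104 0.05 ]
foot [0.616 0.12  0.014]
foot [0.574 0.002 0.014]
foot [0.438 0.048 0.014]
foot [0.476 0.163 0.014]
brush [0.398 0.192 0.02 ]
brush [0.414 0.046 0.02 ]
glass [ 0.392 -0.007  0.05 ]
pitch [ 0.406 -0.1    0.07 ]
cup [0.475 0.27  0.049]
tamper [0.599 0.235 0.083]
lamp [0.752 0.053 0.02 ]
```

View pics/ta.png

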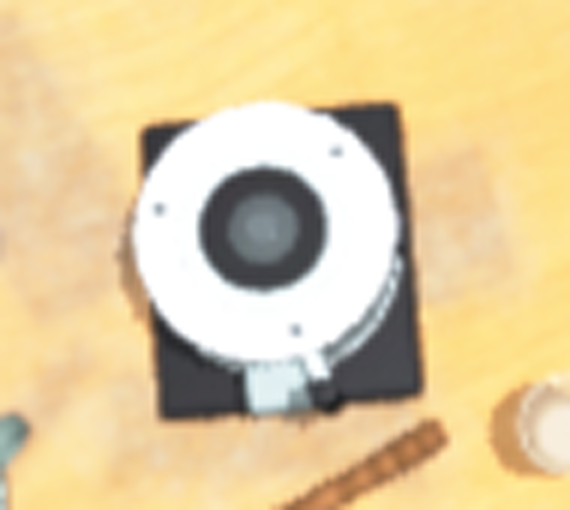

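View pics/sa.png

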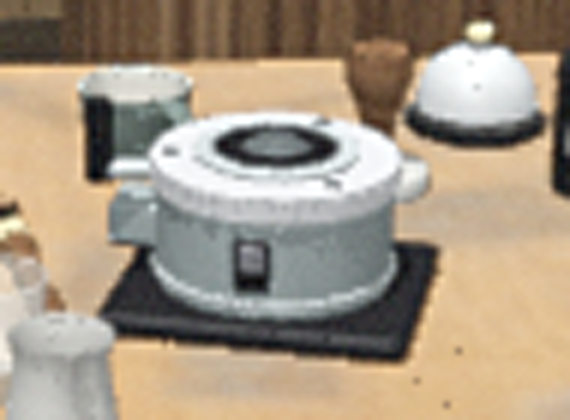

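The knob is the black dot at about (327,392) in the top crop, just right of the spout. In the side crop it is at about (97,140), left of the ring. The ring centre in the top crop is about (267,232).

```bash
cat >> h.py <<'E'
from scipy.spatial.transform import Rotation as Ro
def goal(C,ang,r,tang,tip):
    # tool frame goal: x axis radial inward, tip at radius r, direction ang (world), shifted tang along tool y
    o=bot.observe(); p=np.array(o["eef_pos"]); R=Ro.from_quat(o["ee_rot"])
    u=np.array([np.cos(ang),np.sin(ang),0]); z=np.array([0,0,-1.]); x=u; y=np.cross(z,x)
    best=None
    for s in(1,-1):
        G=Ro.from_matrix(np.c_[s*x,s*y,z]); w=(R.inv()*G).as_rotvec(degrees=True)
        if best is None or np.linalg.norm(w)<np.linalg.norm(best[1]): best=(s,w)
    P=np.array([*(C[:2]+r*u[:2]),tip+.097])+tang*np.cross([0,0,1],u)
    return best[0],(R.inv().apply(P-p)/.025).round(2),(best[1]/6).round(2),P.round(4)
E
python3 - <<'E'
from h import *
t=bot.get_image("top"); s=bot.get_image("side")
def tp(u,v,z): return atz(t,u/6+165,v/6+165,z)
C=tp(266,230,.080); K=tp(327,392,.106)
print("C",C,"burr",tp(263,228,.087),"K",K, np.linalg.norm((K-C)[:2]), np.degrees(np.arctan2(*(K-C)[1::-1])))
print("side K top",K,proj(s,K), "seen",97/6+210,97/6+165,"ring ctr",proj(s,np.array([*C[:2],.077])),"seen",275/6+210,150/6+165)
print("spout",tp(274,400,.05)-C)
f=[tp(141,127,.014),tp(398,103,.014),tp(422,392,.014),tp(160,416,.014)]; print("foot ctr",np.mean(f,0)); 
a=np.arctan2(*(K-C)[1::-1])
print(goal(C,a,.085,0,.15))
E
```

```text
C [0.52560058 0.08348116 0.08      ] burr [0.52534545 0.08420692 0.087     ] K [0.44001561 0.0861431  0.106     ] 0.08562635514079228 178.21850596073318
side K top [0.44001561 0.0861431  0.106     ] [224.11152006 181.40071323] seen 226.16666666666666 181.16666666666666 ring ctr [254.02254549 190.4819132 ] seen 255.83333333333334 190.0
spout [-0.06930599  0.02843616 -0.03      ]
foot ctr [0.52594933 0.08428027 0.014     ]
(1, array([-15.03, -15.17,   2.23]), array([-0.  , -0.  , -3.39]), array([0.4406, 0.0861, 0.247 ]))
```

>>> drive_tool --pt "-15.0 -15.2 1.5 0 0 -3.4 44" --pt "-15.0 -15.2 1.5 0 0 -3.4 44" --pt "-15.0 -15.2 1.5 0 0 -3.4 44" --pt "-15.0 -15.2 1.5 0 0 -3.4 44" --pt "-15.0 -15.2 1.5 0 0 -3.4 44" --pt "-15.0 -15.2 1.5 0 0 -3.4 44" --pt "-15.0 -15.2 1.5 0 0 -3.4 44" --pt "-15.0 -15.2 1.5 0 0 -3.4 44" --newtons 60

```text
t: 1.1
eef_pos: [0.3883, 0.2085, 0.2747]
ee_rot: [0.015, 1.0, 0.0, 0.0]
ft_force: [0.8, 1.1, -0.0]
gripper_width: 0.0446
gripper_force: 0.0
```

```bash
python3 - <<'E'
from h import *
C=np.array([.5256,.0838]); print(goal(C,np.radians(178.2),.085,0,.15)); print(bot.observe()["ft_force"])
E
```

```text
(1, array([-2.24, -4.82,  1.11]), array([0.  , 0.  , 0.02]), array([0.4406, 0.0865, 0.247 ]))
[ 0.75421467  1.13478341 -0.04469803]
```

>>> drive_tool --pt "-2.24 -4.82 1.1 0 0 0 44" --pt "-2.24 -4.82 1.1 0 0 0 44" --pt "-2.24 -4.82 1.1 0 0 0 44" --pt "-2.24 -4.82 1.1 0 0 0 44" --pt "-2.24 -4.82 1.1 0 0 0 44"

```text
t: 1.6
eef_pos: [0.4404, 0.088, 0.2471]
ee_rot: [0.016, 1.0, -0.0, -0.0]
ft_force: [-0.8, 0.1, 0.1]
gripper_width: 0.0441
gripper_force: 0.0
```

```bash
python3 - <<'E'
from h import *
C=np.array([.5256,.0838]); print(goal(C,np.radians(178.2),.085,0,.086)); print(bot.observe()["ft_force"])
d=bot.get_image("side"); cv2.imwrite("pics/s2.png",cv2.resize(d["frame"][130:235,190:320],None,fx=5,fy=5,interpolation=cv2.INTER_CUBIC)[:,:,::-1])
E
```

```text
(1, array([-0.01, -0.06,  2.56]), array([-0., -0.,  0.]), array([0.4406, 0.0865, 0.183 ]))
[-0.8356178   0.10490792  0.13348904]
```

View pics/s2.png

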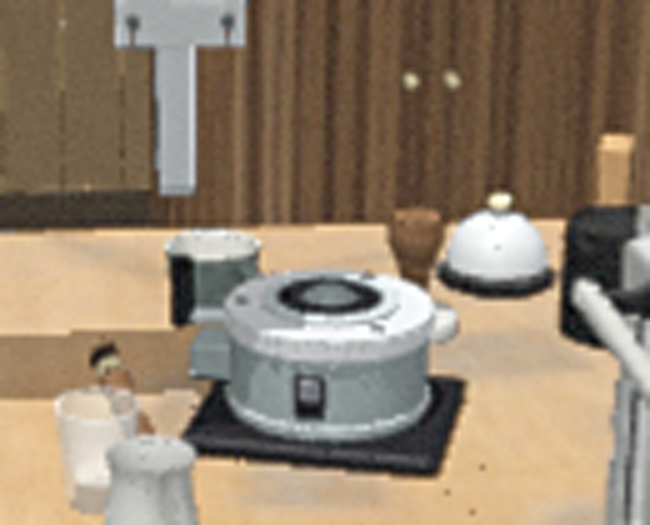

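>>> drive_tool --pt "0 -0.06 1.3 0 0 0 44" --pt "0 -0.06 2.56 0 0 0 44" --pt "0 -0.06 2.56 0 0 0 44"

```text
t: 1.95
eef_pos: [0.4386, 0.0877, 0.1808]
ee_rot: [0.014, 1.0, -0.001, -0.002]
ft_force: [-0.4, 0.0, 0.6]
gripper_width: 0.0442
gripper_force: 0.0
```

>>> drive_tool --pt "0 -0.2 0 0 0 0 44" --pt "0 -0.4 0 0 0 0 44" --pt "0 -0.4 0 0 0 0 44"

```text
t: 2.25
eef_pos: [0.4405, 0.0764, 0.1845]
ee_rot: [0.015, 1.0, 0.0, 0.001]
ft_force: [-0.3, 0.5, -0.1]
gripper_width: 0.044
gripper_force: 0.0
```

>>> drive_tool --pt "0.0145 -0.0892 0 0 0 -0.25 44"

```text
t: 2.35
eef_pos: [0.44, 0.0748, 0.1841]
ee_rot: [0.001, 1.0, 0.0, 0.001]
ft_force: [-0.3, -1.0, 0.3]
gripper_width: 0.0443
gripper_force: 0.0
```

>>> drive_tool --pt "0.0145 -0.0892 0 0 0 -0.25 44"

```text
t: 2.45
eef_pos: [0.4395, 0.0724, 0.1837]
ee_rot: [-0.013, 1.0, 0.0, 0.001]
ft_force: [0.5, 1.4, 0.8]
gripper_width: 0.0439
gripper_force: 0.4
```

>>> drive_tool --pt "0.0145 -0.0892 0 0 0 -0.25 44"

```text
t: 2.55
eef_pos: [0.4392, 0.0702, 0.1835]
ee_rot: [-0.026, 1.0, 0.0, 0.001]
ft_force: [3.3, 3.3, -0.4]
gripper_width: 0.0439
gripper_force: 1.7
```

>>> drive_tool --pt "0.0145 -0.0892 0 0 0 -0.25 44"

```text
t: 2.65
eef_pos: [0.4392, 0.0682, 0.1835]
ee_rot: [-0.039, 0.999, 0.0, 0.001]
ft_force: [4.5, 6.9, -0.7]
gripper_width: 0.0443
gripper_force: 3.1
```

>>> drive_tool --pt "0.0145 -0.0892 0 0 0 -0.25 44"

```text
t: 2.75
eef_pos: [0.4392, 0.0662, 0.1835]
ee_rot: [-0.052, 0.999, 0.0, 0.001]
ft_force: [5.7, 8.1, -2.9]
gripper_width: 0.0439
gripper_force: 3.8
```

>>> drive_tool --pt "0.0145 -0.0892 0 0 0 -0.25 44"

```text
t: 2.85
eef_pos: [0.439, 0.064, 0.1835]
ee_rot: [-0.065, 0.998, 0.0, 0.001]
ft_force: [3.5, 6.4, -0.1]
gripper_width: 0.0439
gripper_force: 2.6
```

>>> drive_tool --pt "-0.037 -0.0888 0 0 0 -0.25 44"

```text
t: 2.95
eef_pos: [0.4398, 0.0617, 0.1834]
ee_rot: [-0.078, 0.997, 0.0, 0.0]
ft_force: [-0.2, 3.0, 2.5]
gripper_width: 0.0436
gripper_force: 1.7
```

>>> drive_tool --pt "-0.037 -0.0888 0 0 0 -0.25 44"

```text
t: 3.05
eef_pos: [0.4407, 0.0593, 0.1832]
ee_rot: [-0.091, 0.996, 0.0, -0.0]
ft_force: [0.2, 0.8, 0.1]
gripper_width: 0.0436
gripper_force: 0.4
```

>>> drive_tool --pt "-0.037 -0.0888 0 0 0 -0.25 44"

```text
t: 3.15
eef_pos: [0.442, 0.057, 0.1831]
ee_rot: [-0.104, 0.995, -0.0, -0.0]
ft_force: [-0.5, 0.4, -0.1]
gripper_width: 0.0443
gripper_force: 0.0
```

>>> drive_tool --pt "-0.037 -0.0888 0 0 0 -0.25 44"

```text
t: 3.25
eef_pos: [0.4434, 0.055, 0.1831]
ee_rot: [-0.117, 0.993, -0.0, -0.0]
ft_force: [-0.2, 0.3, -0.1]
gripper_width: 0.044
gripper_force: 0.0
```

>>> drive_tool --pt "-0.037 -0.0888 0 0 0 -0.25 44"

```text
t: 3.35
eef_pos: [0.4449, 0.053, 0.1831]
ee_rot: [-0.13, 0.992, -0.0, -0.0]
ft_force: [0.6, -0.9, 0.1]
gripper_width: 0.044
gripper_force: 0.0
```

>>> drive_tool --pt "-0.017 -0.0888 0 0 0 -0.25 44"

```text
t: 3.45
eef_pos: [0.4459, 0.0511, 0.1831]
ee_rot: [-0.143, 0.99, -0.0, -0.0]
ft_force: [0.4, 2.0, 0.7]
gripper_width: 0.0442
gripper_force: 0.5
```

>>> drive_tool --pt "-0.017 -0.0888 0 0 0 -0.25 44"

```text
t: 3.55
eef_pos: [0.4469, 0.0491, 0.1831]
ee_rot: [-0.156, 0.988, -0.0, -0.0]
ft_force: [-0.9, 0.7, 0.1]
gripper_width: 0.0441
gripper_force: 0.4
```

>>> drive_tool --pt "-0.017 -0.0888 0 0 0 -0.25 44"

```text
t: 3.65
eef_pos: [0.4478, 0.0472, 0.1831]
ee_rot: [-0.169, 0.986, 0.0, -0.0]
ft_force: [-2.3, 1.7, -0.1]
gripper_width: 0.0442
gripper_force: 1.3
```

```bash
cat >> h.py <<'E'
C=np.array([.5256,.0838])
def where():
    o=bot.observe(); R=Ro.from_quat(o["ee_rot"]).as_matrix(); u=R[:2,0]; y=R[:2,1]; p=np.array(o["eef_pos"])[:2]-C
    print("t %.2f tool ang %.1f radial %.1f y(cw) %.1f tip z %.1f F(tool) %s w %.1f"%(o["t"],np.degrees(np.arctan2(u[1],u[0]))%360,p@u*1e3,p@y*1e3,(o["eef_pos"][2]-.097)*1e3,(R.T@o["ft_force"]).round(1),o["gripper_width"]*1e3))
E
python3 -c "
from h import *
where()"
```

```text
t 3.65 tool ang 199.4 radial 85.5 y(cw) -8.7 tip z 86.1 F(tool) [1.6 2.3 0.1] w 44.2
```

>>> drive_tool --pt "-0.01 -0.089 0 0 0 -0.25 44"

```text
t: 3.75
eef_pos: [0.4487, 0.0454, 0.1831]
ee_rot: [-0.182, 0.983, 0.0, -0.0]
ft_force: [-3.4, 4.8, 0.7]
gripper_width: 0.0442
gripper_force: 3.0
```

>>> drive_tool --pt "-0.01 -0.089 0 0 0 -0.25 44"

```text
t: 3.85
eef_pos: [0.4497, 0.0437, 0.183]
ee_rot: [-0.195, 0.981, 0.0, -0.0]
ft_force: [-3.8, 8.8, 0.4]
gripper_width: 0.0441
gripper_force: 4.4
```

>>> drive_tool --pt "-0.01 -0.089 0 0 0 -0.25 44"

```text
t: 3.95
eef_pos: [0.4507, 0.0419, 0.183]
ee_rot: [-0.208, 0.978, 0.0, -0.0]
ft_force: [-4.0, 5.9, 0.9]
gripper_width: 0.0443
gripper_force: 3.6
```

```bash
python3 -c "
from h import *
where()"
```

```text
t 3.95 tool ang 204.0 radial 85.4 y(cw) -7.8 tip z 86.0 F(tool) [ 1.2  7.  -0.9] w 44.3
```

>>> drive_tool --pt "-0.01 -0.089 0 0 0 -0.25 44"

```text
t: 4.05
eef_pos: [0.4519, 0.0398, 0.1831]
ee_rot: [-0.22, 0.975, 0.0, -0.0]
ft_force: [-1.4, 4.5, 1.8]
gripper_width: 0.0443
gripper_force: 2.2
```

>>> drive_tool --pt "-0.01 -0.089 0 0 0 -0.25 44"

```text
t: 4.15
eef_pos: [0.4532, 0.0375, 0.1831]
ee_rot: [-0.233, 0.972, 0.0, -0.0]
ft_force: [-1.9, 1.7, -0.0]
gripper_width: 0.0441
gripper_force: 0.8
```

>>> drive_tool --pt "-0.01 -0.089 0 0 0 -0.25 44"

```text
t: 4.25
eef_pos: [0.4547, 0.0353, 0.1832]
ee_rot: [-0.245, 0.969, -0.0, 0.0]
ft_force: [-0.0, -0.2, -0.3]
gripper_width: 0.044
gripper_force: 0.0
```

>>> drive_tool --pt "-0.01 -0.089 0 0 0 -0.25 44"

```text
t: 4.35
eef_pos: [0.4561, 0.0334, 0.1832]
ee_rot: [-0.258, 0.966, -0.0, 0.0]
ft_force: [-0.2, 0.3, 0.1]
gripper_width: 0.0442
gripper_force: 0.0
```

>>> drive_tool --pt "-0.01 -0.089 0 0 0 -0.25 44"

```text
t: 4.45
eef_pos: [0.4574, 0.0316, 0.1832]
ee_rot: [-0.271, 0.963, -0.0, 0.0]
ft_force: [-0.0, 0.1, -0.5]
gripper_width: 0.0441
gripper_force: 0.0
```

>>> drive_tool --pt "-0.01 -0.089 0 0 0 -0.25 44"

```text
t: 4.55
eef_pos: [0.4587, 0.0299, 0.1832]
ee_rot: [-0.283, 0.959, -0.0, 0.0]
ft_force: [-0.6, 0.3, -0.4]
gripper_width: 0.0439
gripper_force: 0.0
```

>>> drive_tool --pt "-0.01 -0.089 0 0 0 -0.25 44"

```text
t: 4.65
eef_pos: [0.4601, 0.0283, 0.1832]
ee_rot: [-0.296, 0.955, -0.0, 0.0]
ft_force: [-0.6, 0.9, 0.6]
gripper_width: 0.0437
gripper_force: 0.3
```

>>> drive_tool --pt "-0.01 -0.089 0 0 0 -0.25 44"

```text
t: 4.75
eef_pos: [0.4615, 0.0266, 0.1832]
ee_rot: [-0.308, 0.951, -0.0, 0.0]
ft_force: [-0.4, 1.9, 1.2]
gripper_width: 0.0439
gripper_force: 0.8
```

```bash
python3 -c "
from h import *
where()"
```

```text
t 4.75 tool ang 215.9 radial 85.4 y(cw) -8.7 tip z 86.2 F(tool) [-0.8  1.8 -1.2] w 43.9
```

>>> drive_tool --pt "-0.01 -0.089 0 0 0 -0.25 44"

```text
t: 4.85
eef_pos: [0.4629, 0.0252, 0.1831]
ee_rot: [-0.321, 0.947, 0.0, -0.0]
ft_force: [-1.6, 4.4, 0.4]
gripper_width: 0.044
gripper_force: 2.4
```

>>> drive_tool --pt "-0.01 -0.089 0 0 0 -0.25 44"

```text
t: 4.95
eef_pos: [0.4642, 0.0239, 0.183]
ee_rot: [-0.333, 0.943, 0.0, -0.0]
ft_force: [-4.5, 6.9, 2.7]
gripper_width: 0.0441
gripper_force: 3.9
```

>>> drive_tool --pt "-0.01 -0.089 0 0 0 -0.25 44"

```text
t: 5.05
eef_pos: [0.4657, 0.0225, 0.183]
ee_rot: [-0.346, 0.938, 0.001, -0.0]
ft_force: [-4.3, 5.8, 2.8]
gripper_width: 0.0441
gripper_force: 3.8
```

>>> drive_tool --pt "-0.01 -0.089 0 0 0 -0.25 44"

```text
t: 5.15
eef_pos: [0.4674, 0.0208, 0.183]
ee_rot: [-0.358, 0.934, 0.0, -0.0]
ft_force: [-2.1, 3.8, 1.6]
gripper_width: 0.0443
gripper_force: 2.4
```

```bash
python3 -c "
from h import *
where()"
```

```text
t 5.15 tool ang 222.0 radial 85.4 y(cw) -7.9 tip z 86.0 F(tool) [-1.   4.2 -1.6] w 44.3
```

Third click is being passed; not the stop.

>>> drive_tool --pt "-0.01 -0.089 0 0 0 -0.25 44"

```text
t: 5.25
eef_pos: [0.4693, 0.019, 0.1831]
ee_rot: [-0.37, 0.929, 0.0, -0.0]
ft_force: [-1.3, 2.5, 0.4]
gripper_width: 0.0441
gripper_force: 1.1
```

>>> drive_tool --pt "-0.01 -0.089 0 0 0 -0.25 44"

```text
t: 5.35
eef_pos: [0.4712, 0.0172, 0.1832]
ee_rot: [-0.382, 0.924, -0.0, 0.0]
ft_force: [0.1, 0.0, 0.3]
gripper_width: 0.0441
gripper_force: 0.0
```

>>> drive_tool --pt "-0.01 -0.089 0 0 0 -0.25 44"

```text
t: 5.45
eef_pos: [0.4731, 0.0156, 0.1832]
ee_rot: [-0.394, 0.919, -0.0, 0.0]
ft_force: [-1.0, -0.1, -0.6]
gripper_width: 0.0439
gripper_force: 0.0
```

>>> drive_tool --pt "-0.01 -0.089 0 0 0 -0.25 44"

```text
t: 5.55
eef_pos: [0.4748, 0.0143, 0.1832]
ee_rot: [-0.406, 0.914, -0.0, 0.0]
ft_force: [-0.1, -0.2, 0.2]
gripper_width: 0.044
gripper_force: 0.0
```

>>> drive_tool --pt "-0.01 -0.089 0 0 0 -0.25 44"

```text
t: 5.65
eef_pos: [0.4766, 0.0131, 0.1832]
ee_rot: [-0.418, 0.908, -0.0, 0.0]
ft_force: [-0.1, 0.2, -0.3]
gripper_width: 0.0443
gripper_force: 0.0
```

>>> drive_tool --pt "-0.01 -0.089 0 0 0 -0.25 44"

```text
t: 5.75
eef_pos: [0.4784, 0.0119, 0.1831]
ee_rot: [-0.43, 0.903, -0.0, -0.0]
ft_force: [-0.3, 1.2, 0.2]
gripper_width: 0.0442
gripper_force: 0.3
```

>>> drive_tool --pt "-0.01 -0.089 0 0 0 -0.25 44"

```text
t: 5.85
eef_pos: [0.4802, 0.0108, 0.1831]
ee_rot: [-0.442, 0.897, 0.0, -0.0]
ft_force: [-0.3, 1.0, -0.5]
gripper_width: 0.044
gripper_force: 0.6
```

>>> drive_tool --pt "-0.01 -0.089 0 0 0 -0.25 44"

```text
t: 5.95
eef_pos: [0.4817, 0.0099, 0.183]
ee_rot: [-0.453, 0.891, 0.0, -0.0]
ft_force: [-9.5, 11.0, 5.6]
gripper_width: 0.0441
gripper_force: 7.2
```

```bash
python3 -c "
from h import *
where(); print(np.round(bot.observe()['qpos'],2))"
```

```text
t 5.95 tool ang 233.9 radial 85.5 y(cw) -8.0 tip z 86.0 F(tool) [-3.3 14.1 -5.6] w 44.1
[-0.16  0.33  0.09  2.07 -0.04  0.75  2.47]
```

>>> drive_tool --pt "-0.002 -0.04 0 0 0 -0.1 44" --pt "-0.002 -0.04 0 0 0 -0.1 44"

```text
t: 6.15
eef_pos: [0.482, 0.0101, 0.1829]
ee_rot: [-0.458, 0.889, 0.001, -0.001]
ft_force: [-8.9, 7.9, 6.8]
gripper_width: 0.0444
gripper_force: 5.7
```

```bash
python3 -c "
from h import *
where()"
```

```text
t 6.15 tool ang 234.5 radial 85.3 y(cw) -7.2 tip z 85.9 F(tool) [-1.3 11.9 -6.8] w 44.4
```

>>> drive_tool --pt "-0.002 -0.04 0 0 0 -0.1 44" --pt "-0.002 -0.04 0 0 0 -0.1 44"

```text
t: 6.35
eef_pos: [0.4824, 0.0101, 0.1828]
ee_rot: [-0.463, 0.886, 0.002, -0.001]
ft_force: [-12.3, 11.5, 10.0]
gripper_width: 0.044
gripper_force: 8.3
```

>>> drive_tool --pt "-0.004 -0.06 0 0 0 -0.15 44" --pt "-0.004 -0.06 0 0 0 -0.15 44"

```text
t: 6.55
eef_pos: [0.483, 0.0101, 0.1827]
ee_rot: [-0.47, 0.882, 0.002, -0.002]
ft_force: [-18.7, 16.1, 15.5]
gripper_width: 0.0448
gripper_force: 12.3
```

```bash
python3 -c "
from h import *
where()"
```

```text
t 6.55 tool ang 236.1 radial 85.0 y(cw) -5.7 tip z 85.7 F(tool) [ -2.9  24.6 -15.3] w 44.8
```

Stop confirmed (24.6 N with no movement). Now I'll back off and bring the other pad round for the clockwise push.

>>> drive_tool --pt "0 0.3 0 0 0 0 44" --pt "0 0.6 0 0 0 0 44" --pt "0 0.8 0 0 0 0 44" --pt "0 0.8 0 0 0 0 44"

```text
t: 6.95
eef_pos: [0.4681, 0.0193, 0.1832]
ee_rot: [-0.469, 0.883, -0.0, 0.0]
ft_force: [-0.6, 0.3, -0.5]
gripper_width: 0.0438
gripper_force: 0.0
```

```bash
python3 -c "
from h import *
where()
d=bot.get_image('side'); cv2.imwrite('pics/s3.png',cv2.resize(d['frame'][130:235,190:320],None,fx=5,fy=5,interpolation=cv2.INTER_CUBIC)[:,:,::-1])"
```

```text
t 6.95 tool ang 235.9 radial 85.6 y(cw) 11.5 tip z 86.2 F(tool) [0.1 0.6 0.5] w 43.8
```

View pics/s3.png

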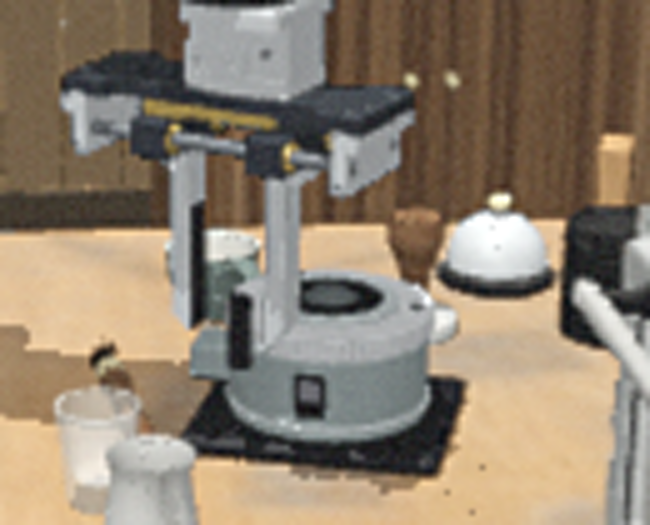

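>>> drive_tool --pt "-0.013 0.089 0 0 0 0.25 44" --pt "-0.03 0.177 0 0 0 0.5 44" --pt "-0.047 0.265 0 0 0 0.75 44"

```text
t: 7.3
eef_pos: [0.4635, 0.0238, 0.1831]
ee_rot: [-0.432, 0.902, -0.0, -0.0]
ft_force: [-0.1, 0.6, -0.3]
gripper_width: 0.0443
gripper_force: 0.0
```

>>> drive_tool --pt "-0.013 0.089 0 0 0 0.25 44"

```text
t: 7.4
eef_pos: [0.462, 0.0255, 0.1831]
ee_rot: [-0.421, 0.907, -0.0, -0.0]
ft_force: [-0.4, -0.4, 0.6]
gripper_width: 0.0439
gripper_force: 0.0
```

>>> drive_tool --pt "-0.013 0.089 0 0 0 0.25 44"

```text
t: 7.5
eef_pos: [0.4604, 0.0272, 0.1831]
ee_rot: [-0.409, 0.913, -0.0, -0.0]
ft_force: [-0.6, -0.5, 0.5]
gripper_width: 0.0441
gripper_force: 0.0
```

>>> drive_tool --pt "-0.013 0.089 0 0 0 0.25 44"

```text
t: 7.6
eef_pos: [0.459, 0.029, 0.1831]
ee_rot: [-0.397, 0.918, -0.0, -0.0]
ft_force: [-0.3, 0.4, -0.6]
gripper_width: 0.044
gripper_force: 0.0
```

>>> drive_tool --pt "-0.013 0.089 0 0 0 0.25 44"

```text
t: 7.7
eef_pos: [0.4576, 0.0307, 0.1831]
ee_rot: [-0.385, 0.923, -0.0, -0.0]
ft_force: [-0.1, -0.4, 0.3]
gripper_width: 0.0439
gripper_force: 0.0
```

>>> drive_tool --pt "-0.013 0.089 0 0 0 0.25 44"

```text
t: 7.8
eef_pos: [0.4563, 0.0325, 0.1832]
ee_rot: [-0.373, 0.928, -0.0, 0.0]
ft_force: [0.7, 0.1, 0.2]
gripper_width: 0.0442
gripper_force: 0.3
```

>>> drive_tool --pt "-0.013 0.089 0 0 0 0.25 44"

```text
t: 7.9
eef_pos: [0.4551, 0.0343, 0.1832]
ee_rot: [-0.361, 0.933, -0.0, 0.0]
ft_force: [1.4, -1.0, -0.9]
gripper_width: 0.0441
gripper_force: 0.9
```

```bash
python3 -c "
from h import *
where()"
```

```text
t 7.90 tool ang 222.3 radial 85.5 y(cw) 10.8 tip z 86.2 F(tool) [-0.4 -1.7  0.9] w 44.1
```

>>> drive_tool --pt "-0.013 0.089 0 0 0 0.25 44"

```text
t: 8.0
eef_pos: [0.454, 0.0361, 0.1832]
ee_rot: [-0.348, 0.937, -0.0, 0.0]
ft_force: [4.0, -2.1, -1.9]
gripper_width: 0.044
gripper_force: 2.3
```

>>> drive_tool --pt "-0.013 0.089 0 0 0 0.25 44"

```text
t: 8.1
eef_pos: [0.453, 0.0378, 0.1833]
ee_rot: [-0.336, 0.942, -0.0, 0.0]
ft_force: [6.0, -4.0, -4.1]
gripper_width: 0.044
gripper_force: 3.6
```

>>> drive_tool --pt "-0.013 0.089 0 0 0 0.25 44"

```text
t: 8.2
eef_pos: [0.4519, 0.0396, 0.1833]
ee_rot: [-0.323, 0.946, -0.0, 0.001]
ft_force: [6.0, -3.7, -5.1]
gripper_width: 0.0442
gripper_force: 3.6
```

>>> drive_tool --pt "-0.013 0.089 0 0 0 0.25 44"

```text
t: 8.3
eef_pos: [0.4507, 0.0416, 0.1832]
ee_rot: [-0.311, 0.95, -0.0, 0.001]
ft_force: [4.0, -2.2, -2.8]
gripper_width: 0.0445
gripper_force: 2.2
```

>>> drive_tool --pt "-0.013 0.089 0 0 0 0.25 44"

```text
t: 8.4
eef_pos: [0.4494, 0.0438, 0.1832]
ee_rot: [-0.299, 0.954, -0.0, 0.0]
ft_force: [1.5, -0.9, -1.6]
gripper_width: 0.0439
gripper_force: 0.9
```

>>> drive_tool --pt "-0.013 0.089 0 0 0 0.25 44"

```text
t: 8.5
eef_pos: [0.4481, 0.046, 0.1831]
ee_rot: [-0.286, 0.958, 0.0, -0.0]
ft_force: [-0.0, -0.4, -0.6]
gripper_width: 0.0441
gripper_force: 0.0
```

>>> drive_tool --pt "-0.013 0.089 0 0 0 0.25 44"

```text
t: 8.6
eef_pos: [0.447, 0.0481, 0.1831]
ee_rot: [-0.274, 0.962, 0.0, -0.0]
ft_force: [-0.1, -0.1, -0.6]
gripper_width: 0.0439
gripper_force: 0.0
```

>>> drive_tool --pt "-0.013 0.089 0 0 0 0.25 44"

```text
t: 8.7
eef_pos: [0.4461, 0.0501, 0.1831]
ee_rot: [-0.261, 0.965, 0.0, -0.0]
ft_force: [0.5, 0.2, -0.5]
gripper_width: 0.0437
gripper_force: 0.0
```

```bash
python3 -c "
from h import *
where()"
```

```text
t 8.70 tool ang 210.3 radial 85.6 y(cw) 11.0 tip z 86.1 F(tool) [-0.5 -0.   0.5] w 43.7
```

First clockwise click passed (snap at t≈8.45).

>>> drive_tool --pt "-0.013 0.089 0 0 0 0.25 44"

```text
t: 8.8
eef_pos: [0.4454, 0.0522, 0.1831]
ee_rot: [-0.248, 0.969, 0.0, -0.0]
ft_force: [-0.4, 0.4, 0.1]
gripper_width: 0.0441
gripper_force: 0.0
```

>>> drive_tool --pt "-0.013 0.089 0 0 0 0.25 44"

```text
t: 8.9
eef_pos: [0.4446, 0.0542, 0.1831]
ee_rot: [-0.236, 0.972, -0.0, -0.0]
ft_force: [0.4, -0.7, -0.6]
gripper_width: 0.0438
gripper_force: 0.3
```

>>> drive_tool --pt "-0.013 0.089 0 0 0 0.25 44"

```text
t: 9.0
eef_pos: [0.444, 0.0564, 0.1831]
ee_rot: [-0.223, 0.975, -0.0, -0.0]
ft_force: [0.7, -1.8, -0.6]
gripper_width: 0.044
gripper_force: 0.6
```

>>> drive_tool --pt "-0.013 0.089 0 0 0 0.25 44"

```text
t: 9.1
eef_pos: [0.4434, 0.0584, 0.1832]
ee_rot: [-0.21, 0.978, -0.0, 0.0]
ft_force: [2.1, -2.7, -1.5]
gripper_width: 0.0442
gripper_force: 2.0
```

>>> drive_tool --pt "-0.013 0.089 0 0 0 0.25 44"

```text
t: 9.2
eef_pos: [0.4429, 0.0603, 0.1832]
ee_rot: [-0.197, 0.98, -0.0, 0.0]
ft_force: [3.5, -6.5, -3.6]
gripper_width: 0.0439
gripper_force: 3.4
```

>>> drive_tool --pt "-0.013 0.089 0 0 0 0.25 44"

```text
t: 9.3
eef_pos: [0.4424, 0.0622, 0.1832]
ee_rot: [-0.184, 0.983, -0.0, 0.0]
ft_force: [4.3, -8.1, -3.6]
gripper_width: 0.0441
gripper_force: 4.0
```

>>> drive_tool --pt "-0.013 0.089 0 0 0 0.25 44"

```text
t: 9.4
eef_pos: [0.4419, 0.0644, 0.1832]
ee_rot: [-0.171, 0.985, -0.0, 0.0]
ft_force: [2.5, -4.5, -1.8]
gripper_width: 0.0441
gripper_force: 2.7
```

>>> drive_tool --pt "-0.013 0.089 0 0 0 0.25 44"

```text
t: 9.5
eef_pos: [0.4413, 0.0669, 0.1831]
ee_rot: [-0.159, 0.987, -0.0, 0.0]
ft_force: [1.3, -2.6, -1.4]
gripper_width: 0.0441
gripper_force: 1.4
```

>>> drive_tool --pt "-0.013 0.089 0 0 0 0.25 44"

```text
t: 9.6
eef_pos: [0.4407, 0.0695, 0.1831]
ee_rot: [-0.146, 0.989, -0.0, -0.0]
ft_force: [-0.8, 0.3, -0.5]
gripper_width: 0.044
gripper_force: 0.0
```

>>> drive_tool --pt "-0.013 0.089 0 0 0 0.25 44"

```text
t: 9.7
eef_pos: [0.4403, 0.0719, 0.1831]
ee_rot: [-0.133, 0.991, 0.0, -0.0]
ft_force: [-1.0, 0.3, -0.8]
gripper_width: 0.0438
gripper_force: 0.0
```

```bash
python3 -c "
from h import *
where()"
```

```text
t 9.70 tool ang 195.3 radial 85.4 y(cw) 11.0 tip z 86.1 F(tool) [0.9 0.6 0.8] w 43.8
```

Second click (snap at t≈9.55). The next snap should come near t≈10.65.

>>> drive_tool --pt "-0.013 0.089 0 0 0 0.25 44"

```text
t: 9.8
eef_pos: [0.4401, 0.0742, 0.1832]
ee_rot: [-0.12, 0.993, 0.0, -0.0]
ft_force: [-0.4, 0.6, -0.8]
gripper_width: 0.044
gripper_force: 0.0
```

>>> drive_tool --pt "-0.013 0.089 0 0 0 0.25 44"

```text
t: 9.9
eef_pos: [0.4399, 0.0763, 0.1832]
ee_rot: [-0.107, 0.994, 0.0, 0.0]
ft_force: [-0.2, 0.2, 0.9]
gripper_width: 0.0441
gripper_force: 0.0
```

>>> drive_tool --pt "-0.013 0.089 0 0 0 0.25 44"

```text
t: 10.0
eef_pos: [0.4398, 0.0785, 0.1832]
ee_rot: [-0.094, 0.996, -0.0, 0.0]
ft_force: [0.4, -0.2, 0.3]
gripper_width: 0.0438
gripper_force: 0.4
```

>>> drive_tool --pt "-0.013 0.089 0 0 0 0.25 44"

```text
t: 10.1
eef_pos: [0.4397, 0.0806, 0.1831]
ee_rot: [-0.081, 0.997, -0.0, -0.0]
ft_force: [-0.1, -0.2, 0.0]
gripper_width: 0.0439
gripper_force: 0.4
```

>>> drive_tool --pt "-0.013 0.089 0 0 0 0.25 44"

```text
t: 10.2
eef_pos: [0.4397, 0.0828, 0.1832]
ee_rot: [-0.068, 0.998, -0.0, 0.0]
ft_force: [0.7, -3.3, 0.1]
gripper_width: 0.0444
gripper_force: 1.7
```

>>> drive_tool --pt "-0.013 0.089 0 0 0 0.25 44"

```text
t: 10.3
eef_pos: [0.4398, 0.0847, 0.1831]
ee_rot: [-0.055, 0.999, -0.0, 0.0]
ft_force: [1.5, -6.1, -0.5]
gripper_width: 0.0444
gripper_force: 3.2
```

>>> drive_tool --pt "-0.013 0.089 0 0 0 0.25 44"

```text
t: 10.4
eef_pos: [0.4398, 0.0867, 0.1831]
ee_rot: [-0.041, 0.999, -0.0, -0.0]
ft_force: [1.2, -8.4, -0.1]
gripper_width: 0.0443
gripper_force: 4.3
```

>>> drive_tool --pt "-0.013 0.089 0 0 0 0.25 44"

```text
t: 10.5
eef_pos: [0.4399, 0.0889, 0.1831]
ee_rot: [-0.028, 1.0, -0.0, -0.0]
ft_force: [1.5, -6.7, -0.2]
gripper_width: 0.0437
gripper_force: 3.1
```

>>> drive_tool --pt "-0.013 0.089 0 0 0 0.25 44"

```text
t: 10.6
eef_pos: [0.44, 0.0913, 0.1831]
ee_rot: [-0.015, 1.0, -0.0, -0.0]
ft_force: [-0.6, -3.6, 0.5]
gripper_width: 0.0438
gripper_force: 1.8
```

>>> drive_tool --pt "-0.013 0.089 0 0 0 0.25 44"

```text
t: 10.7
eef_pos: [0.4402, 0.094, 0.1831]
ee_rot: [-0.002, 1.0, -0.0, -0.0]
ft_force: [-0.3, -0.5, -0.1]
gripper_width: 0.044
gripper_force: 0.4
```

```bash
python3 -c "
from h import *
where()"
```

```text
t 10.70 tool ang 180.3 radial 85.3 y(cw) 10.6 tip z 86.1 F(tool) [ 0.3 -0.5  0.1] w 44.0
```

Just at the third crest. The fourth should come near t≈11.85.

>>> drive_tool --pt "-0.013 0.089 0 0 0 0.25 44"

```text
t: 10.8
eef_pos: [0.4407, 0.0966, 0.1832]
ee_rot: [0.011, 1.0, 0.0, 0.0]
ft_force: [0.1, -0.1, -0.4]
gripper_width: 0.0442
gripper_force: 0.0
```

>>> drive_tool --pt "-0.013 0.089 0 0 0 0.25 44"

```text
t: 10.9
eef_pos: [0.4411, 0.0988, 0.1832]
ee_rot: [0.024, 1.0, 0.0, 0.0]
ft_force: [-0.5, 1.1, 0.3]
gripper_width: 0.044
gripper_force: 0.0
```

>>> drive_tool --pt "-0.013 0.089 0 0 0 0.25 44"

```text
t: 11.0
eef_pos: [0.4415, 0.101, 0.1832]
ee_rot: [0.037, 0.999, 0.0, 0.0]
ft_force: [0.2, -0.5, 0.8]
gripper_width: 0.0441
gripper_force: 0.0
```

>>> drive_tool --pt "-0.013 0.089 0 0 0 0.25 44"

```text
t: 11.1
eef_pos: [0.442, 0.1031, 0.1832]
ee_rot: [0.05, 0.999, 0.0, 0.0]
ft_force: [-0.5, -0.3, 0.4]
gripper_width: 0.0442
gripper_force: 0.3
```

>>> drive_tool --pt "-0.013 0.089 0 0 0 0.25 44"

```text
t: 11.2
eef_pos: [0.4425, 0.1051, 0.1831]
ee_rot: [0.063, 0.998, -0.0, -0.0]
ft_force: [0.2, -0.2, 0.7]
gripper_width: 0.0442
gripper_force: 0.4
```

>>> drive_tool --pt "-0.013 0.089 0 0 0 0.25 44"

```text
t: 11.3
eef_pos: [0.4431, 0.1072, 0.1831]
ee_rot: [0.076, 0.997, -0.0, -0.0]
ft_force: [-0.1, -2.9, 0.9]
gripper_width: 0.044
gripper_force: 1.5
```

>>> drive_tool --pt "-0.013 0.089 0 0 0 0.25 44"

```text
t: 11.4
eef_pos: [0.4437, 0.1091, 0.1831]
ee_rot: [0.089, 0.996, -0.0, -0.0]
ft_force: [-1.9, -4.9, 1.6]
gripper_width: 0.0441
gripper_force: 3.0
```

>>> drive_tool --pt "-0.013 0.089 0 0 0 0.25 44"

```text
t: 11.5
eef_pos: [0.4443, 0.1109, 0.183]
ee_rot: [0.102, 0.995, -0.001, -0.0]
ft_force: [-2.0, -7.6, 3.2]
gripper_width: 0.0442
gripper_force: 4.2
```

>>> drive_tool --pt "-0.013 0.089 0 0 0 0.25 44"

```text
t: 11.6
eef_pos: [0.445, 0.1128, 0.183]
ee_rot: [0.116, 0.993, -0.001, -0.0]
ft_force: [-2.0, -6.1, 3.1]
gripper_width: 0.044
gripper_force: 3.5
```

>>> drive_tool --pt "-0.013 0.089 0 0 0 0.25 44"

```text
t: 11.7
eef_pos: [0.4458, 0.1152, 0.183]
ee_rot: [0.128, 0.992, -0.0, -0.0]
ft_force: [-2.9, -3.3, 2.7]
gripper_width: 0.044
gripper_force: 2.1
```

```bash
python3 -c "
from h import *
where()"
```

```text
t 11.70 tool ang 165.2 radial 85.2 y(cw) 10.0 tip z 86.0 F(tool) [ 2.  -4.  -2.7] w 44.0
```

>>> drive_tool --pt "-0.013 0.089 0 0 0 0.25 44"

```text
t: 11.8
eef_pos: [0.4467, 0.1176, 0.183]
ee_rot: [0.141, 0.99, -0.0, -0.0]
ft_force: [-2.5, -0.7, -0.0]
gripper_width: 0.0442
gripper_force: 0.6
```

>>> drive_tool --pt "-0.013 0.089 0 0 0 0.25 44"

```text
t: 11.9
eef_pos: [0.4479, 0.1201, 0.1831]
ee_rot: [0.154, 0.988, 0.0, 0.0]
ft_force: [0.6, -0.3, -0.2]
gripper_width: 0.0441
gripper_force: 0.0
```

>>> drive_tool --pt "-0.013 0.089 0 0 0 0.25 44"

```text
t: 12.0
eef_pos: [0.4491, 0.1222, 0.1832]
ee_rot: [0.167, 0.986, 0.0, 0.0]
ft_force: [0.2, 0.2, -0.2]
gripper_width: 0.0438
gripper_force: 0.0
```

>>> drive_tool --pt "-0.013 0.089 0 0 0 0.25 44"

```text
t: 12.1
eef_pos: [0.45, 0.1241, 0.1832]
ee_rot: [0.18, 0.984, 0.0, 0.0]
ft_force: [-0.6, -0.3, 0.5]
gripper_width: 0.0441
gripper_force: 0.0
```

>>> drive_tool --pt "-0.013 0.089 0 0 0 0.25 44"

```text
t: 12.2
eef_pos: [0.4511, 0.126, 0.1832]
ee_rot: [0.193, 0.981, 0.0, 0.0]
ft_force: [0.1, -0.8, 0.1]
gripper_width: 0.0442
gripper_force: 0.2
```

>>> drive_tool --pt "-0.013 0.089 0 0 0 0.25 44"

```text
t: 12.3
eef_pos: [0.4521, 0.1278, 0.1831]
ee_rot: [0.206, 0.979, -0.0, 0.0]
ft_force: [0.8, -0.3, 0.4]
gripper_width: 0.0442
gripper_force: 0.4
```

>>> drive_tool --pt "-0.013 0.089 0 0 0 0.25 44"

```text
t: 12.4
eef_pos: [0.4532, 0.1297, 0.1831]
ee_rot: [0.218, 0.976, -0.0, -0.0]
ft_force: [-1.3, -2.2, 2.0]
gripper_width: 0.0438
gripper_force: 1.4
```

>>> drive_tool --pt "-0.013 0.089 0 0 0 0.25 44"

```text
t: 12.5
eef_pos: [0.4543, 0.1313, 0.183]
ee_rot: [0.231, 0.973, -0.0, -0.0]
ft_force: [-4.6, -5.2, 4.4]
gripper_width: 0.0442
gripper_force: 3.0
```

>>> drive_tool --pt "-0.013 0.089 0 0 0 0.25 44"

```text
t: 12.6
eef_pos: [0.4554, 0.1328, 0.183]
ee_rot: [0.244, 0.97, -0.001, -0.001]
ft_force: [-4.5, -7.3, 5.3]
gripper_width: 0.044
gripper_force: 4.3
```

>>> drive_tool --pt "-0.013 0.089 0 0 0 0.25 44"

```text
t: 12.7
eef_pos: [0.4566, 0.1345, 0.1829]
ee_rot: [0.257, 0.966, -0.001, -0.001]
ft_force: [-5.5, -5.8, 5.5]
gripper_width: 0.0441
gripper_force: 3.7
```

```bash
python3 -c "
from h import *
where()"
```

```text
t 12.70 tool ang 150.2 radial 85.0 y(cw) 9.8 tip z 85.9 F(tool) [ 1.9 -7.8 -5.5] w 44.1
```

>>> drive_tool --pt "-0.013 0.089 0 0 0 0.25 44"

```text
t: 12.8
eef_pos: [0.458, 0.1365, 0.1829]
ee_rot: [0.269, 0.963, -0.001, -0.001]
ft_force: [-3.9, -1.9, 3.3]
gripper_width: 0.0441
gripper_force: 2.2
```

>>> drive_tool --pt "-0.013 0.089 0 0 0 0.25 44"

```text
t: 12.9
eef_pos: [0.4597, 0.1386, 0.183]
ee_rot: [0.282, 0.959, -0.0, -0.0]
ft_force: [-1.2, -0.3, -0.3]
gripper_width: 0.0442
gripper_force: 0.7
```

>>> drive_tool --pt "-0.013 0.089 0 0 0 0.25 44"

```text
t: 13.0
eef_pos: [0.4616, 0.1406, 0.1832]
ee_rot: [0.294, 0.956, 0.0, 0.0]
ft_force: [0.4, 0.2, 0.0]
gripper_width: 0.0436
gripper_force: 0.0
```

```bash
python3 -c "
from h import *
where()"
```

```text
t 13.00 tool ang 145.8 radial 84.9 y(cw) 11.0 tip z 86.2 F(tool) [-0.2  0.4 -0. ] w 43.6
```

Fifth snap has happened and contact is gone. Lifting straight off, then moving aside to check.

>>> drive_tool --pt "0 0 0 0 0 0 44" --pt "0 0 -0.5 0 0 0 44" --pt "0 0 -2 0 0 0 44" --pt "0 0 -4 0 0 0 44" --pt "0 0 -4 0 0 0 44"

```text
t: 13.5
eef_pos: [0.4633, 0.1406, 0.2894]
ee_rot: [0.293, 0.956, 0.003, 0.003]
ft_force: [1.6, -0.5, 0.1]
gripper_width: 0.0434
gripper_force: 0.0
```

```bash
python3 - <<'E'
from h import *
where()
o=bot.observe();R=Ro.from_quat(o["ee_rot"]); print(R.inv().apply(np.array([.30,.40,.30])-o["eef_pos"])/.025)
E
```

```text
t 13.50 tool ang 145.9 radial 83.4 y(cw) 12.1 tip z 192.4 F(tool) [-1.6  0.5 -0.1] w 43.4
[11.22728494  4.92894024 -0.4374231 ]
```

>>> drive_tool --pt "11.2 4.9 -0.4 0 0 0 44" --pt "11.2 4.9 -0.4 0 0 0 44" --pt "11.2 4.9 -0.4 0 0 0 44" --pt "11.2 4.9 -0.4 0 0 0 44" --pt "11.2 4.9 -0.4 0 0 0 44" --pt "11.2 4.9 -0.4 0 0 0 44" --pt "11.2 4.9 -0.4 0 0 0 44" --pt "11.2 4.9 -0.4 0 0 0 44"

```text
t: 14.3
eef_pos: [0.2975, 0.3996, 0.2936]
ee_rot: [0.292, 0.956, 0.0, 0.0]
ft_force: [0.5, -0.8, 0.3]
gripper_width: 0.0438
gripper_force: 0.0
```

```bash
python3 - <<'E'
from h import *
d=bot.get_image("top"); cv2.imwrite("pics/t4.png",cv2.resize(d["frame"][165:265,135:300],None,fx=4.5,fy=4.5,interpolation=cv2.INTER_CUBIC)[:,:,::-1])
for a in (161,144.5,128): print(a,(proj(d,np.array([*(C+.085*np.array([np.cos(np.radians(a)),np.sin(np.radians(a))])),.106]))-[135,165])*4.5)
E
```

```text
161 [337.69872739 303.08768722]
144.5 [296.99675633 300.63315481]
128 [259.09785754 286.78074978]
```

View pics/t4.png

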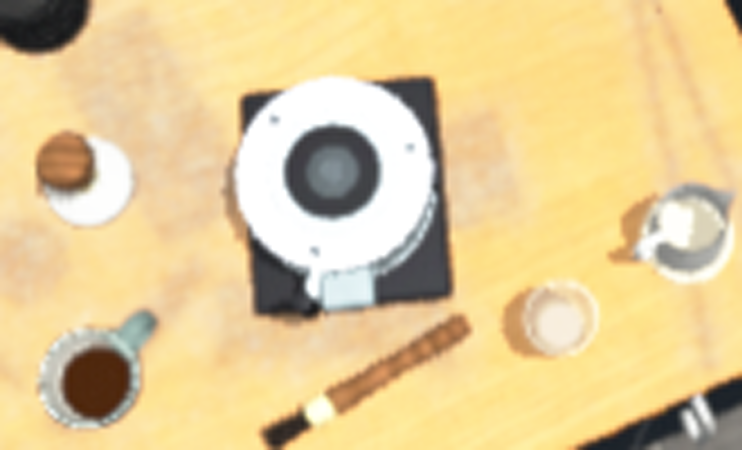

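The knob is at about (300,300), which matches the predicted fifth click (297,301), two clicks clockwise of where it started. The objects around it haven't moved.

```bash
python3 -c "
from h import *
print(bot.finish_job())"
```

```text
the job is handed in; nothing more can be done
None
```

I pushed the ring anticlockwise to its fine stop, then back clockwise exactly five clicks; it is resting in that click, nothing around it moved, and the job is handed in (about 14 s of the 72 s).

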